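# Lock the lid on the paper-pulp machine

## Task

Close the pulp machine so that it will not leak: take the grey lid by its grip bar, let its three pins drop through the gaps in the bowl's mouth, and twist it clockwise until its ramps draw it down firmly tight on the rubber seal. Feel your way: do not force the pins on the bowl or wrench the lid past firm, and leave it locked, let go of, with the other things on the table left where they stand.

Things in the scene. Friction and masses are not known exactly. Their poses are not given: they have to be found in the camera images.
- lid_grip (a point): Middle of the grip bar of the grey plastic lid (300 g, lying right way up on the table at first; 164 mm across). The bar is 16 mm thick, 80 mm long, runs along the lid's x axis, rises 32 mm from the flange and ends 14 mm above this point; z is up. The lid's lowest face is 52 mm below this point. The 5 mm flange's underside is 23 mm below it.
- lid_pin (a point): Centre line of one of the lid's three round steel pins (8 mm thick), at its outer end, radius 70 mm, 41.5 mm below lid_grip, under the +x end of the bar. The other two lie at 120 and 240 degrees. A raised rib on the flange above marks each pin. The pins stick out 10 mm from the round plug under the flange, 121 mm across, with a tapered nose at its foot.
- mouth (a point): Centre of the round mouth, at rim height, of the steel bowl on the white motor housing of the pulp machine (fixed; housing 210 x 180 mm, bowl 162 mm across, rim 205 mm above the table); z is up. With the pins lying on the lugs, lid_grip stands about 45 mm above this point; with the pins dropped in and the flange on the seal, 26 to 31 mm.
- gap (a point): Middle of one of three gaps (14 degrees, 16 mm wide) between the lugs inside the rim, at rim height, radius 67 mm: in the -90 degree direction of the mouth's axes, right above the black D-handle of the bowl, which stands out to 123 mm from the centre. The others lie at 30 and 150 degrees. The lid may go in with any pin in any gap.
- lug (a point): Middle of the top of one pale metal lug (three alike, tops level with the rim, inner radius 62 mm, bowl wall at 72 mm). Turned clockwise seen from above, a pin runs from its gap under the lug, whose underside slopes down 1.4 mm per 10 degrees. 15 to 50 degrees from the gap, by the seal's wear, it bites and draws the lid down. The ramp ends in a stop at 63 degrees: too far.
- seal_edge (a point): Point on the rim (its -x side). A black rubber seal ring lies there and stands 3 to 8 mm proud, by its wear; it yields 1 mm per 24 N. After the bite each degree adds about 3 N of clamping and 0.12 N m of torque. Firmly tight: 0.5 to 0.9 N m (12 to 25 N, held by friction); 0.2 is loose, 1.3 wrenched. A hand that grips hard must follow the lid down, some 2 mm.
- pulper: The pulp machine, fixed: white housing, steel bowl, black D-handle. Origin at the centre of its foot on the table, below the mouth; same axes as the mouth.
- lid: The lid by its origin: centre of its lowest face, 52 mm below lid_grip; same axes.
- modelling_tool: Slim wooden modelling tool lying on the table, 180 mm long, 13 mm thick. Leave alone.
- clay_egg: Small lump of dry modelling clay, 48 mm across. Leave alone.
- clay_lump: Larger lump of dry modelling clay, 68 mm across. Leave alone.
- clay_horn: Horn of dry modelling clay, 130 mm long, 30 mm thick. Leave alone.
- tape_roll: Roll of masking tape lying flat, 94 mm across, 25 mm high. Leave alone.
- beaker: White plastic beaker, 72 mm across, 105 mm high. Leave alone.
- mixing_bowl: White plaster mixing bowl, 132 mm across, 75 mm high. Leave alone.
- turntable: Dark steel modelling turntable, 164 mm across, 22 mm high. Leave alone.
There are look-alikes about, which are no part of the job. Leave any brown look-alike of the lid alone.

How it is judged (in metres and radians):
On the way:
1. the lid's pins have dropped through the gaps and the lid stands in the mouth, centred and level (horizontal distance between lid_grip and mouth below 0.004 m and z of lid_grip in the frame of mouth below 0.033 m and angle between lid_grip's own z axis and vertical below 0.05 rad), for 0.1 s.
At the end, for the whole second after the job is handed in: The lid stands level (within 0.04 rad) and centred (within 4 mm) in the mouth with its pins under the lugs, at rest and let go of, and the lugs hold it down on the seal with more than 10 N (horizontal distance between lid_grip and mouth below 0.004 m and z of lid_grip in the frame of mouth below 0.031 m and angle between lid_grip's own z axis and vertical below 0.04 rad and contact force between lid and pulper above 10 N and linear speed of lid below 0.01 m/s); the robot touches nothing.
It fails at once if the lid is pressed or wrenched against the bowl with more than 36 N (contact force between lid and pulper above 36 N).
It fails at once if a bystander is moved by more than 30 mm (distance of any of modelling_tool, clay_egg, clay_lump, clay_horn, tape_roll, beaker, mixing_bowl, turntable from where it was at the start of the episode above 0.03 m).
It also fails if it takes over 58 s, if anything falls off the work surface, if the arm or the gripper's body presses on something with over 40 N, if the wrist force passes 120 N, or if a joint passes its speed limit or range.

## Robot

A 7-joint arm with a two-finger parallel gripper is mounted at the origin on the work surface. World frame = base frame: x ahead of the robot, y to its left, z up, the work surface at z = 0. Lengths are in mm, angles in rad, forces in N, time in s.
With the tool pointing down it reaches from about 350 to 775 mm from the base axis. Payload 3.1 kg.
Tool frame: the origin (TCP) lies at the very end of the fingers, on their centre line; the grasp point (between the pads) lies 19 mm behind it; z points along the fingers, y is the line along which they close (so a half turn about z gives the same grasp; the last joint's range is limited). The gripper opens to 85 mm and grips with 20 to 120 N. Pads are 22 mm wide; open, the fingers measure 114 mm over their backs; the gripper's body (76 mm by 85 mm) begins 54 mm behind the grasp point. The pads swing forward as they close: fully open they stand 13 mm farther back than shut.
Start: joints at [-1.34, 0.311, 0.014, 1.512, -0.004, 1.319, -0.027], TCP at [148.158, 529.685, 231.304] pointing down, gripper open.
Joint ranges: [-2.7, 2.7], [-0.3, 1.91], [-1.27, 1.3], [0.12, 2.57], [-1.44, 4.58], [0.2, 2.03], [-3.05, 3.05]. Speed limits (rad/s): [2.79, 2.79, 3.14, 3.14, 3.14, 3.14, 3.14].

## Interface

Orientations are given as a unit quaternion [w, x, y, z].
In Python, from plant import observe, grab_frame, close_job gives the robot as it stands.
- The arm moves only by the shell command python3 -m handwheel 'ROWS' [OPENING] [FORCE]. ROWS is JSON, a list of rows, each a list of 2 entries, a list of its own where there are three numbers: the shift along the world's x, y, z normalised to -1 to 1, where 1 is 0.04 m, then the turn about the world's z normalised to -1 to 1, where 1 is 180 degrees. A call has 1 to 20 rows; each row shifts and turns the commanded pose from where the row before left it; what a row does not reach is not made up. A row lasts 1/12 s, in which the tool goes at most 41.7 mm and 7.16 degrees, less where a joint would pass 70% of its speed; a pose out of reach is approached as far as the arm can. A call with a number of a shift or a turn outside -1 to 1 is refused whole. A call with a gripper value outside its range is refused whole. OPENING is the opening, from -1 (shut) to 1 (fully open), set as the call begins (- or left out, the last holds). The fingers move at their own pace and stop on an object; FORCE is the grip in N (left out, the last holds). Time passes only in rows, so rows that do not move let the fingers close. It gives the time, the measured TCP pose, the force, the opening and the grip force at its end, in the units of the state.
- observe(): the state, without advancing time (a new reading comes with each control period).
- grab_frame(name): name is "scene" or "top"; returns a dict with "pixels" (480x640x3 uint8, red, green, blue), "range_z" (480x640 float32, mm along the optical axis (not along the pixel's ray), 0 where there is no reading), "fx", "fy", "cx", "cy" (pixels), "world_from_camera" (4x4, takes a point from camera to world coordinates). Camera axes: x right, y up, looking along -z (the intrinsics and any distortion apply to the point x, -y, -z); pixel columns grow to the right and rows downward; lengths in mm; the calibration is good to about 2 mm. A picture is of the moment at which its call begins.
- close_job(): hands the job in; it is judged then, once.
The state is a dict: "time_s": time; "joints": joint angles; "qd": joint speeds; "effort": joint torques, N m; "tcp_pos": TCP position; "ee_rot": TCP orientation; "force": force on the tool from outside, world axes, zero at the start; "torque": the same for the moment, N m; "finger_gap": opening from 0.0 (shut) to 1.0 (fully open); "finger_force": force on a finger pad.
Only numpy, scipy, OpenCV 4.12 (cv2) and the standard library are available. Lean on these libraries where they do the work, as an engineer would, in place of code of your own. Each camera call takes 0.05 s, during which the arm holds its last target. There are 200 camera calls.

## Working session

There is one attempt and no reset: what is moved stays moved. The work goes in short steps, Python scripts to look and compute and a shell command to move; the robot and the scene stay as the last step left them, time stands still between calls to the robot, and variables do not carry over. Pictures are saved under pics/ and viewed, at most 10 in all, crops included, and the job is handed in when it is done.

```bash
mkdir -p pics; ls; cat > h.py <<'E'
import numpy as np,cv2
from plant import observe,grab_frame
def save(n,fn,crop=None,scale=1):
    f=grab_frame(n); np.savez('pics/'+fn+'.npz',**f)
    im=f['pixels'][:,:,::-1]
    if crop: im=im[crop[1]:crop[3],crop[0]:crop[2]]
    im=cv2.resize(im,None,fx=scale,fy=scale,interpolation=cv2.INTER_CUBIC)
    cv2.imwrite('pics/'+fn+'.png',im); return f
def pt(f,u,v,d=None):
    d=f['range_z'][int(v),int(u)] if d is None else d
    p=np.array([(u-f['cx'])/f['fx']*d,-(v-f['cy'])/f['fy']*d,-d,1]); return (f['world_from_camera']@p)[:3]
def ray(f,u,v,z):
    a=f['world_from_camera'][:3,3]; b=pt(f,u,v,1.0); return a+(b-a)*(z-a[2])/(b[2]-a[2])
def cloud(f):
    v,u=np.mgrid[:480,:640]; d=f['range_z']
    p=np.stack([(u-f['cx'])/f['fx']*d,-(v-f['cy'])/f['fy']*d,-d,np.ones_like(d)],-1)
    return (p@np.array(f['world_from_camera']).T)[...,:3]
E
python3 - <<'E'
from h import *
for n in('scene','top'):
    f=save(n,n+'0'); print(n,f['fx'],f['fy'],f['cx'],f['cy'],[k for k in f]); print(np.round(f['world_from_camera'],3))
print(observe())
E
```

```text
pics
scene 478.1942237204408 478.1942237204408 322.85669181568153 239.40050718567517 ['pixels', 'range_z', 'fx', 'fy', 'cx', 'cy', 'world_from_camera']
[[ 6.940000e-01 -4.670000e-01  5.480000e-01  1.180056e+03]
 [ 7.200000e-01  4.370000e-01 -5.400000e-01 -6.562580e+02]
 [ 1.300000e-02  7.690000e-01  6.390000e-01  9.218930e+02]
 [ 0.000000e+00  0.000000e+00  0.000000e+00  1.000000e+00]]
top 464.19341050144493 464.19341050144493 313.5769934328543 241.49354980276289 ['pixels', 'range_z', 'fx', 'fy', 'cx', 'cy', 'world_from_camera']
[[-0.000000e+00  9.880000e-01 -1.560000e-01  3.602610e+02]
 [-1.000000e+00  1.000000e-03  9.000000e-03  8.422000e+00]
 [ 9.000000e-03  1.560000e-01  9.880000e-01  1.213933e+03]
 [ 0.000000e+00  0.000000e+00  0.000000e+00  1.000000e+00]]
{'time_s': 0.1, 'joints': array([-1.33968887,  0.31165048,  0.01399312,  1.51288343, -0.00440548,
        1.31917636, -0.0271809 ]), 'qd': array([-0.00229465, -0.0008512 , -0.00082776, -0.00433605,  0.000384  ,
        0.00031607,  0.00036225]), 'effort': array([ 1.00732741e-03, -3.80853903e+01,  1.46747692e-01, -2.31241107e+01,
        1.23805206e-02,  8.10252561e-03, -2.76777308e-05]), 'tcp_pos': array([148.00240511, 529.0494017 , 230.33241391]), 'ee_rot': array([-1.00692316e-04,  1.35934408e-01,  9.90717290e-01, -1.03853991e-03]), 'force': array([-0.29446511,  1.51738037,  0.44594104]), 'torque': array([ 0.01728976, -0.01363312, -0.00893705]), 'finger_force': 0.0, 'finger_gap': 0.9961890821254559}
```

View pics/top0.png

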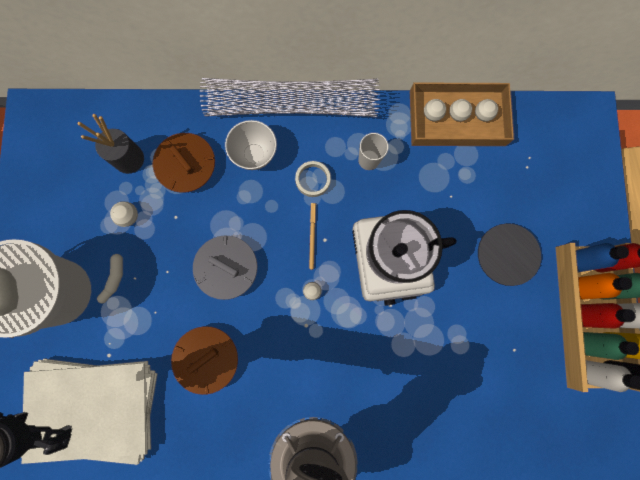

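View pics/scene0.png

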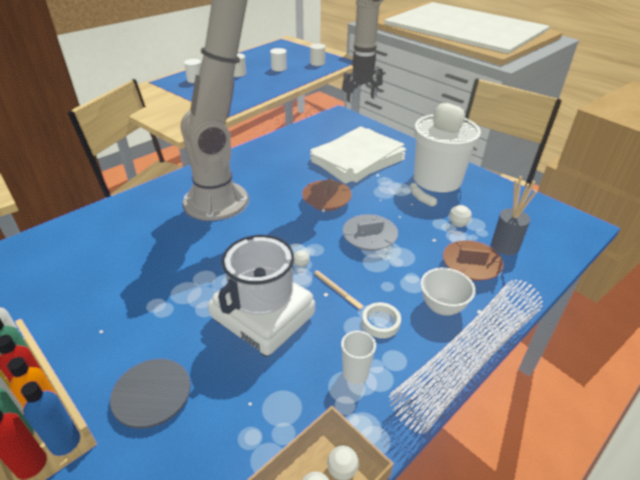

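The top view shows the grey lid at about (225,267) and the bowl mouth at (403,247), with its handle to the right at (447,242). The brown discs are at (183,162) and (204,360). Next I'll measure from depth and enlarge both.

```bash
python3 - <<'E'
from h import *
f=dict(np.load('pics/top0.npz')); P=cloud(f); g=f['pixels']
a=g[220:315,180:275]; b=g[200:300,350:460]
im=np.hstack([cv2.resize(x[:,:,::-1],(400,400*x.shape[0]//x.shape[1]) if 0 else (400,400),interpolation=cv2.INTER_CUBIC) for x in(a,b)])
cv2.imwrite('pics/crop1.png',im)
def sub(u0,v0,u1,v1): return P[v0:v1,u0:u1].reshape(-1,3)
q=sub(180,220,275,315); fl=q[(q[:,2]>24)&(q[:,2]<45)]; bar=q[(q[:,2]>54)&(q[:,2]<80)]
fit=lambda X:cv2.minEnclosingCircle(X[:,:2].astype(np.float32))
print('flange',len(fl),np.median(fl,0),fit(fl)); print('bar',len(bar),bar.mean(0),np.percentile(bar[:,2],[5,50,95]),cv2.minAreaRect(bar[:,:2].astype(np.float32)))
q=sub(350,195,460,305); print(np.histogram(q[:,2],range(0,240,10)))
r=q[(q[:,2]>195)&(q[:,2]<225)]; print('rim',len(r),r.mean(0),cv2.minAreaRect(r[:,:2].astype(np.float32)))
E
```

```text
flange 3012 [479.68429666 223.60619459  35.19045091] ((482.4166259765625, 224.73858642578125), 82.48505401611328)
bar 205 [481.01993226 223.34838271  66.6522587 ] [62.44738158 66.75085378 70.47848486] ((481.33587646484375, 223.75662231445312), (79.46715545654297, 15.589303016662598), 60.57683181762695)
(array([2543,    0,   19,   40,   78,  360,  442,   85,  535,  742, 1851,
        268,  193,  137,   60,   28,  126,   17,   83,  138, 1424,  216,
          0]), array([  0,  10,  20,  30,  40,  50,  60,  70,  80,  90, 100, 110, 120,
       130, 140, 150, 160, 170, 180, 190, 200, 210, 220, 230]))
rim 1691 [ 511.01533523 -204.0937587   206.37631638] ((511.5378112792969, -202.31007385253906), (160.72023010253906, 161.02259826660156), 50.84035873413086)
```

View pics/crop1.png

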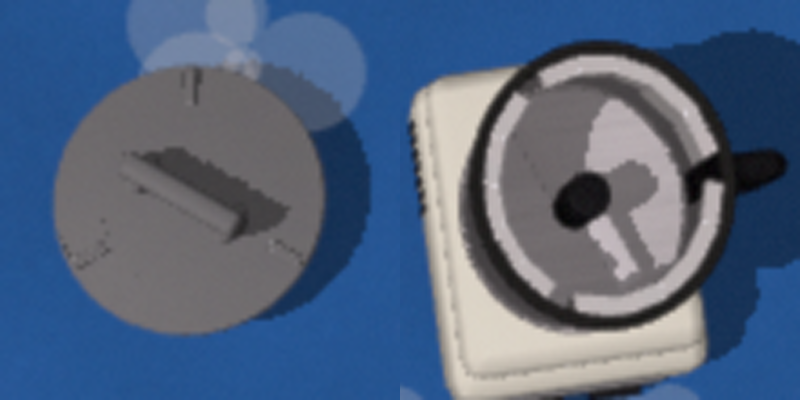

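The lid's ribs sit at crop (192,85), (290,250) and (85,250), so its +x end points to about -119°. The mouth's gaps are visible at crop (527,85), (560,300) and by the handle at (710,165).

```bash
cat >> h.py <<'E'
def cfit(X):
    A=np.c_[2*X,np.ones(len(X))]; s=np.linalg.lstsq(A,(X**2).sum(1),rcond=None)[0]; return s[0],s[1],np.sqrt(s[2]+s[0]**2+s[1]**2)
def edge(f,c,z,r0,r1,val,n=90,pol=-1):
    """radial search for strongest edge of image val between radii r0..r1 at plane z; robust circle fit"""
    M=np.linalg.inv(np.array(f['world_from_camera'])); out=[]
    rr=np.arange(r0,r1,.5)
    for t in np.linspace(0,2*np.pi,n,endpoint=False):
        W=np.c_[c[0]+rr*np.cos(t),c[1]+rr*np.sin(t),np.full(len(rr),z),np.ones(len(rr))]@M.T
        u=f['cx']-f['fx']*W[:,0]/W[:,2]; v=f['cy']+f['fy']*W[:,1]/W[:,2]
        s=cv2.remap(val.astype(np.float32),u.astype(np.float32)[None],v.astype(np.float32)[None],cv2.INTER_LINEAR)[0]
        g=np.gradient(cv2.GaussianBlur(s[None],(9,1),2)[0])*pol; i=g.argmax()
        out.append((c[0]+rr[i]*np.cos(t),c[1]+rr[i]*np.sin(t),g[i]))
    X=np.array(out); X=X[X[:,2]>np.median(X[:,2])*.4][:,:2]
    for _ in range(6):
        a=cfit(X); e=abs(np.hypot(X[:,0]-a[0],X[:,1]-a[1])-a[2]); X=X[e<max(2.,0)] if (e<2).sum()>15 else X
    return np.round(a,2),len(X)
E
python3 - <<'E'
from h import *
for n in('top','scene'):
    f=dict(np.load(f'pics/{n}0.npz')); g=f['pixels'].astype(float); P=cloud(f)
    sat=g.max(2)-g.min(2)
    print(n,'lid',[edge(f,(481,224),z,72,92,sat,pol=1) for z in(34,)])
    lum=g.mean(2)
    for z in(209,212): print(' mouth lug/seal edge',z,edge(f,(511,-203),z,62,79,lum,pol=-1))
    bar=P.reshape(-1,3); bar=bar[(np.hypot(bar[:,0]-481,bar[:,1]-224)<50)&(bar[:,2]>54)&(bar[:,2]<76)]
    print(' bar',bar.mean(0),cv2.minAreaRect(bar[:,:2].astype(np.float32)))
    q=P.reshape(-1,3); r=np.hypot(q[:,0]-511.5,q[:,1]+203); h=q[(r>92)&(r<128)&(q[:,2]>120)&(q[:,2]<215)]
    print(' handle',len(h),h.mean(0)-[511.5,-203,0],np.degrees(np.arctan2(h[:,1].mean()+203,h[:,0].mean()-511.5)))
    k=(r>73)&(r<81)&(q[:,2]>195); print(' rim z',np.percentile(q[k,2],[5,25,50,75,95]))
    k=(r>63)&(r<71)&(q[:,2]>195); print(' lug z',np.percentile(q[k,2],[5,25,50,75,95]))
    # lug brightness profile vs angle at r=67
    M=np.linalg.inv(np.array(f['world_from_camera'])); t=np.arange(-180,180,2); 
    s=[]
    for a in t:
        w=M@[511.5+66.5*np.cos(np.radians(a)),-203+66.5*np.sin(np.radians(a)),205,1]
        s.append(lum[int(round(f['cy']+f['fy']*w[1]/w[2])),int(round(f['cx']-f['fx']*w[0]/w[2]))])
    print(' dark at',[(int(a),int(x)) for a,x in zip(t,s) if x<140])
E
```

```text
top lid [(array([481.48, 224.01,  82.16]), 82)]
 mouth lug/seal edge 209 (array([ 510.83, -202.43,   72.16]), 85)
 mouth lug/seal edge 212 (array([ 510.38, -201.78,   71.94]), 83)
 bar [481.01993226 223.34838271  66.6522587 ] ((481.33587646484375, 223.75662231445312), (79.46715545654297, 15.589303016662598), 60.57683181762695)
 handle 101 [  11.60787663 -104.44041743  179.90835847] -83.65797346808421
 rim z [203.34010613 207.27238597 208.64257721 210.09647907 211.9485649 ]
 lug z [201.69927768 203.64909429 204.96186074 206.16269602 208.11896401]
 dark at [(-90, 132), (-88, 46), (-86, 11), (-84, 11), (-82, 9), (-80, 8), (-78, 80), (34, 85), (36, 76), (38, 76), (40, 91), (42, 91), (44, 131), (152, 122), (154, 108), (156, 106), (158, 106), (160, 94), (162, 116)]
scene lid [(array([485.2 , 223.59,  83.29]), 69)]
 mouth lug/seal edge 209 (array([ 514.64, -203.58,   72.98]), 87)
 mouth lug/seal edge 212 (array([ 516.43, -205.13,   72.2 ]), 87)
 bar [486.44626826 220.94379039  63.47015034] ((485.5534362792969, 222.61302185058594), (80.8070068359375, 22.311359405517578), 62.29359817504883)
 handle 284 [  19.6273132  -108.27578116  163.72032638] -79.72547671936582
 rim z [198.4178554  205.74096518 208.54908483 209.98564646 211.54797844]
 lug z [198.61423197 204.07759973 205.07776516 206.2913582  207.74790814]
 dark at []
```

```bash
python3 -m handwheel '[[[0.5,-0.5,0],-0.039],[[0.55,-0.5,0],-0.039],[[0.55,-0.5,0],-0.039],[[0.55,-0.5,0],-0.039],[[0.55,-0.5,0],-0.039],[[0.55,-0.5,0],-0.039],[[0.55,-0.5,0],-0.039],[[0.55,-0.5,0],-0.039],[[0.55,-0.5,0],-0.039],[[0.55,-0.5,0],-0.039],[[0.55,-0.5,0],-0.039],[[0.55,-0.5,0],-0.039],[[0.55,-0.5,0],-0.039],[[0.55,-0.5,0],-0.039],[[0.5,-0.5,0],-0.03],[[0,0,0],0],[[0,0,0],0]]' 1 60
```

```text
time_s: 1.52
tcp_pos: [475.1, 227.4, 230.9]
ee_rot: [0.001, 0.864, 0.503, -0.001]
force: [-0.3, -0.7, 0.2]
finger_gap: 0.999
finger_force: 0.0
```

```bash
python3 -m handwheel '[[[0.1,-0.05,-0.4],0],[[0.1,-0.05,-0.6],0],[[0,0,-0.6],0],[[0,0,-0.6],0],[[0,0,-0.6],0],[[0,0,-0.5],0],[[0,0,-0.4],0],[[0,0,-0.4],0],[[0,0,-0.3],0],[[0,0,-0.2],0],[[0,0,-0.17],0],[[0,0,0],0],[[0,0,0],0],[[0,0,0],0]]' 1 60; python3 - <<'E'
from plant import observe
s=observe(); print(s['torque'],s['ee_rot'])
E
```

```text
time_s: 2.68
tcp_pos: [482.7, 226.2, 41.2]
ee_rot: [-0.0, 0.863, 0.505, 0.001]
force: [0.5, -0.3, 1.3]
finger_gap: 1.0
finger_force: 0.0
[-0.01093326 -0.00330018 -0.00421363] [-1.55568510e-05  8.62889183e-01  5.05392569e-01  7.79719451e-04]
```

```bash
python3 -m handwheel '[[[0,-0.06,0],0],[[0,0,0],0],[[0,0,0],0],[[0,0,0],0],[[0,0,0],0],[[0,0,0],0],[[0,0,0],0],[[0,0,0],0],[[0,0,0],0]]' -1 50;  python3 -m handwheel '[[[0,0,0.2],0],[[0,0,0.4],0],[[0,0,0.4],0],[[0,0,0],0]]'
```

```text
time_s: 3.43
tcp_pos: [482.4, 223.4, 40.7]
ee_rot: [0.0, 0.863, 0.505, 0.0]
force: [0.9, 0.6, 2.3]
finger_gap: 0.174
finger_force: 50.5
time_s: 3.77
tcp_pos: [484.0, 223.9, 83.1]
ee_rot: [0.0, 0.863, 0.505, 0.002]
force: [0.6, 0.3, -2.2]
finger_gap: 0.177
finger_force: 49.9
```

```bash
python3 -m handwheel '[[[0,0,0.4],0],[[0,-0.2,0.5],0],[[0,-0.4,0.6],0],[[0,-0.6,0.6],0.015],[[0.03,-0.6,0.6],0.015],[[0.03,-0.6,0.6],0.015],[[0.03,-0.6,0.6],0.015],[[0.05,-0.7,0.5],0.015],[[0.05,-0.7,0.4],0.015],[[0.05,-0.7,0.1],0.015],[[0.05,-0.7,0],0.015],[[0.05,-0.7,0],0.015],[[0.05,-0.7,0],0.015],[[0.05,-0.7,0],0.015],[[0.05,-0.7,0],0.015],[[0.05,-0.7,0],0.015],[[0.05,-0.6,0],0.01],[[0.05,-0.5,0],0.01],[[0.05,-0.4,0],0.01],[[0.05,-0.25,0],0.009]]'; python3 -m handwheel '[[[0,0,0],0],[[0,0,0],0],[[0,0,0],0],[[0,0,0],0]]'
```

```text
time_s: 5.43
tcp_pos: [510.4, -221.3, 275.1]
ee_rot: [-0.001, 0.625, 0.781, -0.001]
force: [0.3, 0.2, -3.0]
finger_gap: 0.177
finger_force: 49.8
time_s: 5.77
tcp_pos: [511.9, -216.9, 276.0]
ee_rot: [-0.001, 0.623, 0.782, 0.0]
force: [0.2, 0.3, -2.5]
finger_gap: 0.174
finger_force: 49.8
```

```bash
python3 - <<'E'
from h import *
print(observe()['tcp_pos'],observe()['ee_rot'],observe()['force'],observe()['torque'])
ims=[]
for n in('top','scene'):
    f=save(n,n+'1'); P=cloud(f); c=observe()['tcp_pos']
    w=np.linalg.inv(np.array(f['world_from_camera']))@[c[0],c[1],255,1]
    u=int(f['cx']-f['fx']*w[0]/w[2]);v=int(f['cy']+f['fy']*w[1]/w[2]); print(n,u,v)
    k=f['pixels'][max(v-75,0):v+75,max(u-75,0):u+75,::-1]; ims.append(cv2.resize(k,(400,400),interpolation=cv2.INTER_CUBIC))
cv2.imwrite('pics/c2.png',np.hstack(ims))
E
```

```text
[ 511.9231912  -216.94334567  276.0321084 ] [-7.09629987e-04  6.23008158e-01  7.82214930e-01  3.67708597e-04] [ 0.23797169  0.29160629 -2.48369301] [ 0.08227005 -0.00392033  0.01535548]
top 416 241
scene 250 243
```

View pics/c2.png

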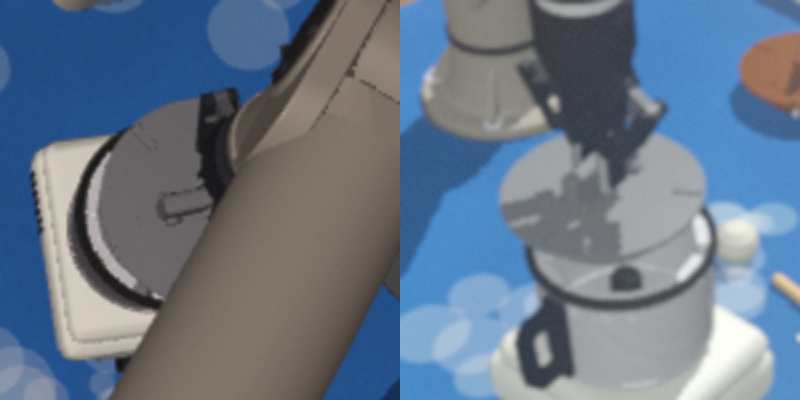

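The lid is held level over the bowl, about 15 mm too far towards the handle. The scene camera sees the whole flange, so I'll use it to compare lid and mouth.

```bash
cat >> h.py <<'E'
def lidfit(f,c,zf,R=82,verbose=0):
    """contour of depth points near the flange plane -> rays to plane zf -> circle of radius R"""
    from scipy.optimize import least_squares
    P=cloud(f); m=((np.hypot(P[...,0]-c[0],P[...,1]-c[1])<95)&(abs(P[...,2]-zf)<14)).astype(np.uint8)
    m=cv2.morphologyEx(m,cv2.MORPH_CLOSE,np.ones((3,3),np.uint8))
    k=max(cv2.findContours(m,cv2.RETR_EXTERNAL,cv2.CHAIN_APPROX_NONE)[0],key=cv2.contourArea)
    h=cv2.convexHull(k).reshape(-1,2) if 0 else k.reshape(-1,2)
    X=np.array([ray(f,u,v,zf)[:2] for u,v in h])
    F=lambda p:np.hypot(X[:,0]-p[0],X[:,1]-p[1])-p[2]
    r=least_squares(F,[c[0],c[1],R],loss='soft_l1',f_scale=1.); return np.round(r.x,2),len(X),np.median(abs(r.fun))
E
python3 - <<'E'
from h import *
f=dict(np.load('pics/scene1.npz')); c=[511.9,-216.9]
for z in (266,269): print('scene lid',z,lidfit(f,c,z))
P=cloud(f); k=(np.hypot(P[...,0]-c[0],P[...,1]-c[1])<75)&(abs(P[...,2]-268)<12); Q=P[k]; A=np.c_[Q[:,:2]-c,np.ones(len(Q))]; print('plane',np.linalg.lstsq(A,Q[:,2],rcond=None)[0])
f=dict(np.load('pics/top1.npz'))
print('top lid',lidfit(f,c,269))
g=f['pixels'].astype(float)
for n in('scene','top'):
    f0=dict(np.load(f'pics/{n}0.npz')); lum=f0['pixels'].astype(float).mean(2)
    print(n,'rim depth fit',[lidfit(f0,(512,-203),z,81) for z in(206,209)])
    for z in(205,207,209): print(n,'ring outer',edge(f0,(512,-203),z,74,88,lum,pol=1),'inner',edge(f0,(512,-203),z,62,78,lum))
    f1=dict(np.load(f'pics/{n}0.npz'))
    print(n,'lid on table depth fit',lidfit(f0,(482,224),34))
E
```

```text
scene lid 266 (array([ 512.29, -215.5 ,   80.31]), 218, np.float64(1.7986087039085419))
scene lid 269 (array([ 516.06, -217.89,   79.48]), 217, np.float64(2.355916293201389))
plane [-5.42536704e-04  3.41404586e-03  2.71499703e+02]
top lid (array([ 521.19, -174.41,   49.51]), 192, np.float64(11.717825054678837))
scene rim depth fit [(array([ 513.51, -204.68,   82.65]), 189, np.float64(1.2225868935463353)), (array([ 516.15, -206.33,   82.1 ]), 188, np.float64(1.1784098456557714))]
scene ring outer (array([ 511.82, -201.97,   82.05]), 75) inner (array([ 511.2 , -201.16,   73.43]), 87)
scene ring outer (array([ 513.65, -203.11,   81.8 ]), 77) inner (array([ 512.92, -202.28,   73.34]), 87)
scene ring outer (array([ 515.17, -204.11,   81.43]), 82) inner (array([ 514.59, -203.61,   73.03]), 87)
scene lid on table depth fit (array([485.48, 222.09,  80.99]), 129, np.float64(0.8734173211663432))
top rim depth fit [(array([ 511.19, -202.66,   80.05]), 211, np.float64(0.5158438875316591)), (array([ 510.73, -201.9 ,   79.75]), 207, np.float64(0.47043149617508107))]
top ring outer (array([ 511.4 , -203.04,   81.01]), 71) inner (array([ 511.43, -203.21,   72.45]), 85)
top ring outer (array([ 511.11, -202.66,   80.84]), 70) inner (array([ 511.09, -202.86,   72.3 ]), 85)
top ring outer (array([ 510.82, -202.3 ,   80.7 ]), 72) inner (array([ 510.86, -202.44,   72.18]), 84)
top lid on table depth fit (array([481.49, 224.29,  80.77]), 180, np.float64(0.6138207010151717))
```

```bash
python3 -m handwheel '[[[0,0.15,0],-0.01],[[-0.015,0.15,-0.2],-0.01],[[0,0.05,-0.2],-0.011],[[0,0,-0.2],0],[[0,0,-0.1],0],[[0,0,0],0],[[0,0,0],0],[[0,0,0],0]]'; python3 - <<'E'
from h import *
s=observe(); print(s['tcp_pos'],s['ee_rot'],s['force'],s['torque'])
f=save('scene','s2',(170,170,330,290),5); g=save('top','t2'); c=s['tcp_pos']; zf=c[2]+11.3-18
for z in (zf-3,zf): print('scene lid',z,lidfit(f,c,z))
l=lambda f:f['pixels'].astype(float).mean(2)
cv2.imwrite('pics/t2.png',cv2.resize(g['pixels'][190:310,340:460,::-1],(600,600),interpolation=cv2.INTER_CUBIC))
E
```

```text
time_s: 6.53
tcp_pos: [511.4, -205.2, 249.0]
ee_rot: [0.0, 0.661, 0.75, 0.0]
force: [-0.3, 0.4, -1.9]
finger_gap: 0.171
finger_force: 49.8
[ 511.35621243 -205.15171901  248.95292587] [4.86764931e-04 6.61133355e-01 7.50268249e-01 7.30040275e-05] [-0.29144705  0.39529302 -1.90228248] [ 0.053679   -0.02174058 -0.0219779 ]
scene lid 239.25292586998722 (array([ 512.78, -203.92,   80.03]), 218, np.float64(2.347370131783407))
scene lid 242.25292586998722 (array([ 517.04, -206.48,   78.71]), 217, np.float64(3.5699796344831327))
```

View pics/s2.png

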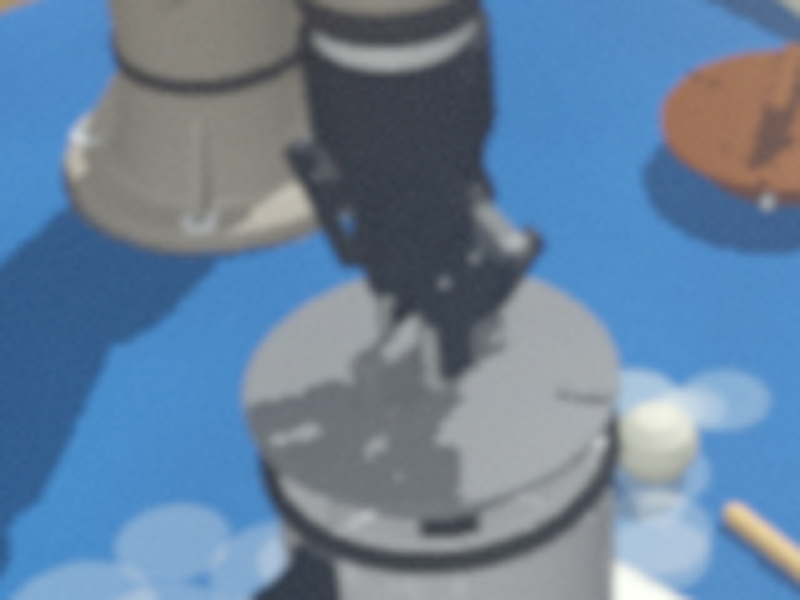

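View pics/t2.png

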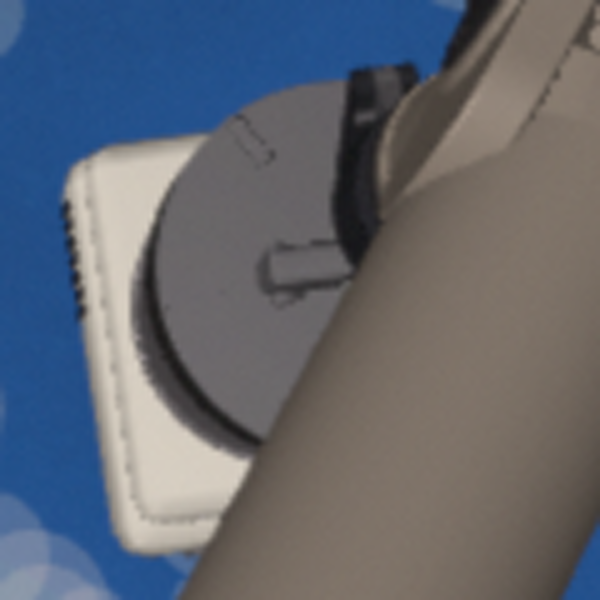

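The lid hovers just above the rim, with ribs at scene pixel (288,250) and top pixel (391,218). I'll work out their angle and refine the gap angle.

```bash
python3 - <<'E'
from h import *
s=observe(); c=s['tcp_pos']
f=dict(np.load('pics/s2.npz')); g=dict(np.load('pics/t2.npz'))
for n,f,u,v,o in(('scene',f,287.6,249.8,(513.5,-204.5)),('top',g,390.6,218,(511.4,-205))):
    p=ray(f,u,v,243); d=p[:2]-o; print(n,p,np.hypot(*d),np.degrees(np.arctan2(d[1],d[0])))
# gap dark spans using several radii and known centres
for n,o,z in(('top',(511.2,-202.9),205),('scene',(512.3,-202.2),205)):
    f=dict(np.load(f'pics/{n}0.npz')); lum=f['pixels'].astype(np.float32).mean(2); M=np.linalg.inv(np.array(f['world_from_camera'])); t=np.arange(-180,180,1.)
    S=0
    for r in(65,67,69):
        W=np.c_[o[0]+r*np.cos(np.radians(t)),o[1]+r*np.sin(np.radians(t)),np.full(len(t),z),np.ones(len(t))]@M.T
        S=S+cv2.remap(lum,(f['cx']-f['fx']*W[:,0]/W[:,2]).astype(np.float32)[None],(f['cy']+f['fy']*W[:,1]/W[:,2]).astype(np.float32)[None],cv2.INTER_LINEAR)[0]/3
    for c0 in(-83,37,157):
        k=abs(t-c0)<14; b=np.median(S[abs(t-c0)<25]); w=np.clip(b-S[k],0,None); print(n,c0,(w*t[k]).sum()/w.sum(), S[k][::3].astype(int))
E
```

```text
scene [ 570.9933351  -162.75869959  243.        ] 71.04801011248368 35.9803930210954
top [ 565.0083909  -165.42452742  243.        ] 66.63390732274293 36.43595997473108
top -83 -82.55432606083829 [178 177 145  39  10   8  40 155 179]
top 37 37.433084841610714 [177 178 160  97  82  79  99 163 181]
top 157 157.81442249466042 [179 180 166 113 107 105  97 161 181]
scene -83 -82.3674753572119 [221 218 202 172 148 148 169 200 212]
scene 37 37.76801186665445 [224 222 211 183 165 165 180 204 222]
scene 157 156.9801134583245 [220 216 192 154 144 146 167 203 218]
```

```bash
python3 -m handwheel '[[[0,0.058,0],0.0045],[[0,0,-0.1],0],[[0,0,-0.07],0],[[0,0,0],0],[[0,0,0],0]]'; python3 -m handwheel '[[[0,0,-0.05],0],[[0,0,0],0],[[0,0,0],0]]'
```

```text
time_s: 7.05
tcp_pos: [510.9, -202.3, 241.3]
ee_rot: [-0.0, 0.656, 0.755, -0.0]
force: [0.3, 0.6, -2.3]
finger_gap: 0.174
finger_force: 49.8
time_s: 7.3
tcp_pos: [511.1, -202.4, 239.6]
ee_rot: [-0.0, 0.656, 0.755, -0.0]
force: [0.4, -0.1, -2.9]
finger_gap: 0.179
finger_force: 49.8
```

```bash
for i in 1 2; do python3 -m handwheel '[[[0,0,-0.04],0],[[0,0,0],0],[[0,0,0],0]]'; done
```

```text
time_s: 7.55
tcp_pos: [511.2, -202.6, 238.1]
ee_rot: [0.0, 0.656, 0.755, -0.0]
force: [0.3, -0.7, -3.3]
finger_gap: 0.176
finger_force: 49.8
time_s: 7.8
tcp_pos: [511.2, -202.7, 236.5]
ee_rot: [0.0, 0.656, 0.755, -0.0]
force: [0.7, -0.7, -3.0]
finger_gap: 0.179
finger_force: 49.8
```

```bash
for i in 1 2 3; do python3 -m handwheel '[[[0,0,-0.04],0],[[0,0,-0.01],0],[[0,0,0],0]]'; done
```

```text
time_s: 8.05
tcp_pos: [511.2, -202.7, 234.5]
ee_rot: [0.0, 0.656, 0.755, -0.0]
force: [0.8, -1.4, -2.5]
finger_gap: 0.176
finger_force: 49.8
time_s: 8.3
tcp_pos: [511.3, -202.6, 232.5]
ee_rot: [0.0, 0.656, 0.755, -0.0]
force: [1.0, -0.7, -2.4]
finger_gap: 0.177
finger_force: 49.8
time_s: 8.55
tcp_pos: [511.3, -202.6, 230.4]
ee_rot: [0.0, 0.656, 0.755, -0.0]
force: [1.1, -1.6, -2.0]
finger_gap: 0.176
finger_force: 49.8
```

Pins are going through the gaps without force. I'll keep going down to the seal.

```bash
for i in 1 2 3; do python3 -m handwheel '[[[0,0,-0.04],0],[[0,0,-0.01],0],[[0,0,0],0]]'; done; for i in 1 2; do python3 -m handwheel '[[[0,0,-0.025],0],[[0,0,0],0],[[0,0,0],0]]'; done
```

```text
time_s: 8.8
tcp_pos: [511.2, -202.6, 228.5]
ee_rot: [0.0, 0.656, 0.755, -0.0]
force: [1.1, -2.2, -2.9]
finger_gap: 0.176
finger_force: 49.8
time_s: 9.05
tcp_pos: [511.2, -202.6, 226.4]
ee_rot: [0.0, 0.656, 0.755, -0.0]
force: [2.1, -2.6, -2.4]
finger_gap: 0.177
finger_force: 49.8
time_s: 9.3
tcp_pos: [511.2, -202.7, 224.4]
ee_rot: [0.0, 0.656, 0.755, -0.0]
force: [1.5, -3.5, -2.7]
finger_gap: 0.175
finger_force: 49.8
time_s: 9.55
tcp_pos: [511.2, -202.6, 223.5]
ee_rot: [0.0, 0.656, 0.755, -0.0]
force: [1.9, -4.2, -2.6]
finger_gap: 0.176
finger_force: 49.9
time_s: 9.8
tcp_pos: [511.3, -202.6, 222.5]
ee_rot: [0.0, 0.656, 0.755, -0.0]
force: [2.8, -3.8, -1.7]
finger_gap: 0.178
finger_force: 49.9
```

```bash
python3 -m handwheel '[[[0.01,-0.015,-0.025],0],[[0,0,0],0],[[0,0,0],0]]'; for i in 1 2; do python3 -m handwheel '[[[0,0,-0.02],0],[[0,0,0],0],[[0,0,0],0]]'; done; python3 -c "
from plant import observe;print(observe()['torque'])"
```

```text
time_s: 10.05
tcp_pos: [511.3, -202.6, 221.3]
ee_rot: [-0.0, 0.656, 0.755, 0.0]
force: [0.3, -2.2, -2.1]
finger_gap: 0.178
finger_force: 49.9
time_s: 10.3
tcp_pos: [511.4, -202.7, 221.1]
ee_rot: [-0.0, 0.656, 0.755, 0.0]
force: [-0.5, -0.6, 2.9]
finger_gap: 0.178
finger_force: 50.5
time_s: 10.55
tcp_pos: [511.4, -202.7, 220.9]
ee_rot: [-0.0, 0.656, 0.755, 0.0]
force: [-1.8, -0.7, 6.2]
finger_gap: 0.178
finger_force: 51.0
[-0.11395247  0.43061296  0.02207515]
```

The lid is seated on the seal, with the bar's midpoint about 27 mm above the rim. Now I'll ease off slightly and twist clockwise.

```bash
cat > t.py <<'E'
from plant import observe
import numpy as np
s=observe(); q=s['ee_rot']; print('  Tz %.3f T %s yaw %.2f'%(s['torque'][2],np.round(s['torque'],2),2*np.degrees(np.arctan2(q[2],q[1]))))
E
python3 t.py; for i in 1 2 ; do python3 -m handwheel '[[[0,0,-0.0],-0.01],[[0,0,0],-0.01],[[0,0,0],0]]'|egrep 'tcp|force'; python3 t.py; done;
```

```text
Tz 0.022 T [-0.11  0.43  0.02] yaw 98.06
tcp_pos: [512.0, -202.6, 220.9]
force: [-0.8, -0.2, 5.4]
finger_force: 51.0
  Tz -0.036 T [-0.16  0.26 -0.04] yaw 94.45
tcp_pos: [512.1, -202.6, 220.9]
force: [0.0, -0.4, 4.9]
finger_force: 51.0
  Tz -0.016 T [-0.06  0.22 -0.02] yaw 90.85
```

```bash
for i in 1 2 3 4; do python3 -m handwheel '[[[0,0,-0.0],-0.01],[[0,0,0],-0.01],[[0,0,0],0]]'|egrep 'tcp|force: \['; python3 t.py; done;
```

```text
tcp_pos: [512.1, -202.6, 220.9]
force: [0.2, -1.0, 5.2]
  Tz -0.008 T [-0.18  0.21 -0.01] yaw 87.25
tcp_pos: [512.1, -202.7, 220.9]
force: [-0.4, -1.2, 4.8]
  Tz -0.027 T [-0.13  0.18 -0.03] yaw 83.65
tcp_pos: [512.1, -202.6, 220.9]
force: [0.1, -0.9, 5.2]
  Tz -0.059 T [-0.07  0.23 -0.06] yaw 80.05
tcp_pos: [512.0, -202.7, 220.9]
force: [-0.7, -0.8, 5.4]
  Tz -0.028 T [-0.08  0.19 -0.03] yaw 76.45
```

```bash
for i in 1 2 3 4 5; do python3 -m handwheel '[[[0,0,-0.0],-0.01],[[0,0,0],-0.005],[[0,0,0],0]]'|egrep 'tcp|force: \['; python3 t.py; done;
```

```text
tcp_pos: [512.0, -202.7, 220.9]
force: [-0.6, -0.6, 5.1]
  Tz 0.094 T [-0.1   0.28  0.09] yaw 73.79
tcp_pos: [512.0, -202.7, 220.9]
force: [-0.5, 0.1, 5.2]
  Tz 0.067 T [-0.1   0.21  0.07] yaw 71.08
tcp_pos: [512.0, -202.7, 220.9]
force: [-1.4, 0.2, 5.3]
  Tz 0.088 T [-0.08  0.25  0.09] yaw 68.38
tcp_pos: [512.0, -202.7, 220.9]
force: [-0.5, -0.5, 6.5]
  Tz 0.055 T [-0.14  0.21  0.06] yaw 65.68
tcp_pos: [512.0, -202.7, 220.9]
force: [-0.6, 0.3, 5.2]
  Tz 0.058 T [-0.07  0.2   0.06] yaw 62.99
```

```bash
for i in 1 2 3 4; do python3 -m handwheel '[[[0,0,-0.0],-0.01],[[0,0,0],0],[[0,0,0],0]]'|egrep 'tcp|force: \['; python3 t.py; done;
```

```text
tcp_pos: [512.0, -202.7, 220.9]
force: [-0.7, 0.8, 5.8]
  Tz -0.007 T [-0.11  0.27 -0.01] yaw 61.18
tcp_pos: [512.0, -202.7, 220.9]
force: [-0.4, 0.1, 4.6]
  Tz -0.040 T [-0.11  0.27 -0.04] yaw 59.38
tcp_pos: [511.9, -202.7, 220.7]
force: [-1.2, 0.1, 5.1]
  Tz 0.046 T [-0.08  0.22  0.05] yaw 57.61
tcp_pos: [511.7, -202.8, 220.6]
force: [-0.9, -0.6, 5.6]
  Tz 0.180 T [-0.12  0.31  0.18] yaw 55.83
```

```bash
for i in 1 2 3; do python3 -m handwheel '[[[0,0,-0.004],-0.007],[[0,0,0],0],[[0,0,0],0]]'|egrep 'tcp|force: \['; python3 t.py; done;
```

```text
tcp_pos: [511.7, -202.9, 220.5]
force: [-1.1, -0.3, 5.6]
  Tz 0.329 T [-0.14  0.33  0.33] yaw 54.60
tcp_pos: [511.7, -202.9, 220.4]
force: [-1.2, -1.6, 4.8]
  Tz 0.415 T [-0.13  0.34  0.41] yaw 53.37
tcp_pos: [511.6, -202.9, 220.3]
force: [-1.3, -1.3, 6.3]
  Tz 0.671 T [-0.19  0.4   0.67] yaw 52.15
```

Torque is about 0.67 N m, which is firmly tight. I'll let go and lift straight up.

```bash
python3 -m handwheel '[[[0,0,0],0],[[0,0,0],0]]' - 20 |egrep 'tcp|force: \['; python3 t.py; python3 -m handwheel '[[[0,0,0],0],[[0,0,0],0],[[0,0,0],0],[[0,0,0],0],[[0,0,0],0],[[0,0,0],0]]' 0; python3 t.py; python3 -m handwheel '[[[0,0,0.1],0],[[0,0,0.4],0],[[0,0,0.6],0],[[0,0,0.6],0],[[0,0,0.6],0],[[-0.4,0,0.3],0],[[-0.7,0,0],0],[[-0.7,0,0],0],[[-0.7,0,0],0],[[-0.5,0,0],0],[[0,0,0],0],[[0,0,0],0],[[0,0,0],0]]'
python3 - <<'E'
from h import *
f=save('scene','s3',(170,170,330,290),5); save('top','t3')
P=cloud(f); c=(511.5,-202.8); k=(np.hypot(P[...,0]-c[0],P[...,1]-c[1])<75)&(abs(P[...,2]-214)<12); Q=P[k]; A=np.c_[Q[:,:2]-c,np.ones(len(Q))]; print('plane',np.linalg.lstsq(A,Q[:,2],rcond=None)[0])
E
```

```text
tcp_pos: [511.6, -203.0, 220.3]
force: [-1.3, -0.1, 6.5]
  Tz 0.619 T [-0.24  0.35  0.62] yaw 52.15
time_s: 15.72
tcp_pos: [511.5, -202.8, 219.2]
ee_rot: [-0.0, 0.899, 0.438, -0.0]
force: [0.5, 0.1, 0.8]
finger_gap: 0.496
finger_force: 0.0
  Tz 0.000 T [ 0.04 -0.04  0.  ] yaw 51.97
time_s: 16.8
tcp_pos: [392.4, -202.7, 323.8]
ee_rot: [0.0, 0.899, 0.438, 0.001]
force: [-0.1, 0.3, 0.1]
finger_gap: 0.497
finger_force: 0.0
plane [ 4.18436833e-03 -2.22942367e-03  2.15700920e+02]
```

View pics/s3.png

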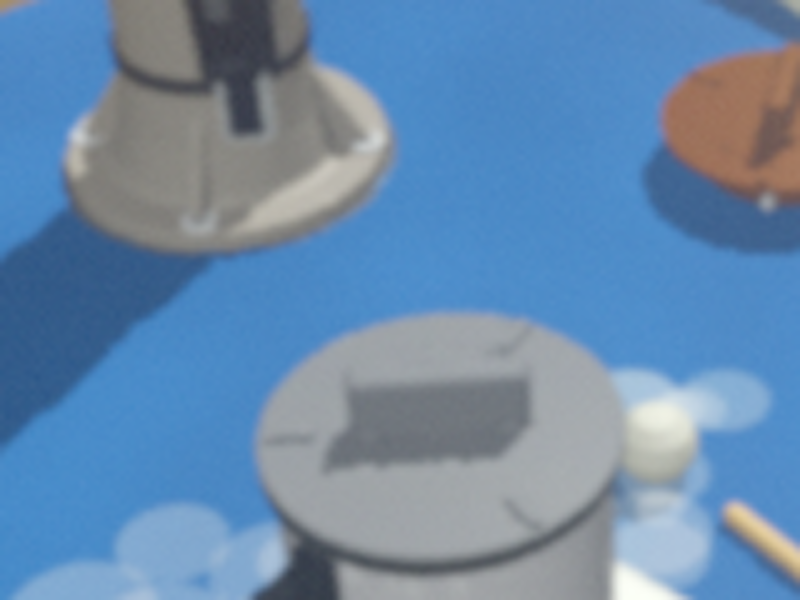

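The lid sits level and flat on the seal, with ribs at crop (288,440), (515,345) and (525,515). I'll check that it hasn't sprung back before handing in.

```bash
python3 - <<'E'
from h import *
f=dict(np.load('pics/s3.npz'))
X=np.array([ray(f,170+a/5,170+b/5,214)[:2] for a,b in((288,440),(515,345),(525,515))]); d=X-(513,-203)
print(np.hypot(*d.T),np.degrees(np.arctan2(d[:,1],d[:,0])))
E
```

```text
[64.98541708 64.75293292 71.24797361] [-125.19290029  108.0015468    -6.05820242]
```

```bash
python3 -c "
from plant import close_job;print(close_job())"
```

```text
the job is handed in; nothing more can be done
None
```

The lid is locked on the bowl, turned about 46° clockwise to roughly 0.67 N m. It was level and hadn't sprung back after release, the robot touched nothing else on the table, and I handed the job in at about 17 s; the hand-in gave no verdict.

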